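# Load a lamp shade rim down in the rim clamp and work the paddle

### The arm

A 6-joint arm with a two-finger parallel gripper is mounted at the origin on the work surface. World frame = base frame: x ahead of the robot, y to its left, z up, the work surface at z = 0. Lengths are in mm, angles in rad, forces in N, time in s.
With the tool pointing down it reaches from about 325 to 900 mm from the base axis. Payload 6.1 kg.
Tool frame: the origin (TCP) lies between the finger pads; the fingertips stand 25 mm ahead of it and the grasp point (between the pads) lies 6 mm ahead of it; z points along the fingers, y is the line along which they close (so a half turn about z gives the same grasp; the last joint's range is limited). The gripper opens to 87 mm and grips with 3 to 60 N. Pads are 19 mm wide; open, the fingers measure 117 mm over their backs; the gripper's body (75 mm by 190 mm) begins 51 mm behind the grasp point.
Start: joints at [-0.126, 0.22, 1.526, -0, 1.395, -0.126], TCP at [624.993, -0.003, 247.538] pointing down, gripper open.
Joint ranges: [-2.98, 2.98], [-0.91, 2.08], [0.09, 2.57], [-1.24, 4.39], [0.2, 2.65], [-2.68, 2.68]. Speed limits (rad/s): [2.57, 2.57, 3.01, 3.14, 3.14, 3.14].

### API

Orientations are given as a unit quaternion [x, y, z, w].
In Python, from plant import telemetry, eyes, job_done gives the robot as it stands.
- The arm moves only by the tool step_arm, never from a script. Its argument "moves" is text: rows parted by semicolons, each of 7 numbers parted by spaces: the shift along the tool's x, y, z in mm, then the turn, a rotation vector about the tool's x, y, z in degrees, then the finger opening in mm, from 0 to 87. In form: dx dy dz wx wy wz gripper; .... A call has 1 to 20 rows; each row shifts and turns the commanded pose from where the row before left it, along the tool's axes as they then stand; what a row does not reach is not made up. A row lasts 1/10 s, in which the tool goes at most 50 mm and 8.59 degrees, less where a joint would pass 70% of its speed; a pose out of reach is approached as far as the arm can. A call with a gripper value outside its range is refused whole. The fingers move at their own pace and stop on an object; "force" is the grip in N (left out, the last holds). Time passes only in rows, so rows that do not move let the fingers close. It gives the time, the measured TCP pose, the force, the opening and the grip force at its end, in the units of the state.
- telemetry.observe(): the state, without advancing time (a new reading comes with each control period).
- eyes.snapshot(name): name is "scene" or "side" or "wrist"; returns a dict with "frame" (480x640x3 uint8, blue, green, red), "range_z" (480x640 float32, mm along the optical axis (not along the pixel's ray), 0 where there is no reading), "mtx" (3x3 intrinsics, pixels), "k1" (the pictures are not rectified: a ray, as slopes to the right and down, at radius r is drawn at 1 + k1 r^2 times it, then the intrinsics apply), "rvec" (rotation vector, rad) and "tvec" (3), from world to camera coordinates, as OpenCV has them; the wrist camera has in their place "tool_from_camera" (4x4, takes a point from camera to tool coordinates, whose origin is the TCP and whose axes are the flange's). Camera axes: x right, y down, z forward; pixel columns grow to the right and rows downward; lengths in mm; the calibration is good to about 2 mm. A picture is of the moment at which its call begins: read the wrist's pose just before it.
- job_done(): hands the job in; it is judged then, once.
The state is a dict: "time_s": time; "joints": joint angles; "joint_vel": joint speeds; "tau": joint torques, N m; "tcp_pos": TCP position; "tcp_rot": TCP orientation; "force": force on the tool from outside, world axes, zero at the start; "ft_torque": the same for the moment, N m; "grip_width": finger opening in mm; "grip_force": force on a finger pad.
Only numpy, scipy, OpenCV 4.12 (cv2) and the standard library are available. Lean on these libraries where they do the work, as an engineer would, in place of code of your own. Each camera call takes 0.05 s, during which the arm holds its last target. There are 200 camera calls.

### The job

Take the silver lamp shade from the sloping rack and set it rim down, neck up, fully home in the round pocket of the blue rim clamp, lowering it all the way in before you let go. Once it is in and released, press the clamp's red paddle down to its stop for a moment and let it come back up. Leave the black shade and the other things on the table where they are.

Things in the scene. Friction and masses are not known exactly. Their poses are not given: they have to be found in the camera images.
- silver_shade: lamp shade, bare aluminium, 62 high: mouth rim 66 dia, 6 thick; cone 56 to 34 dia; then, from 32 to 62 above the mouth, a straight neck 34 dia (grip here), white disc on its end. About 110 g. Origin: centre of the mouth face; +z from mouth to neck. Lies loose, mouth flat on the rack's slope: at the start z leans 32 deg from vertical, to the rack's front.
- black_shade: lamp shade, black, same shape, 62 high: mouth rim 66 dia, 6 thick; cone 56 to 34 dia; then, from 32 to 62 above the mouth, a straight neck 34 dia (grip here), white disc on its end. Not used. Origin: centre of the mouth face; +z from mouth to neck. Lies loose, mouth flat on the rack's slope: at the start z leans 32 deg from vertical, to the rack's front. Left or right of the silver one.
- rack: fixed sloping wooden rack 150 x 250; origin under its centre, x to the back, y along it, z up. Its face rises 32 deg to the back, from 37 high in front to about 95. The shades lie at y = +55 and -55, against a ledge at the bottom 11 above the face, between black ribs 7 high: lift a shade straight off the face, along its own z.
- fixture: rim clamp, fixed: blue base 200 (x) x 320 (y) x 12; origin under its centre, x to the back, z up. White nest block 110 x 110, top 42 above the table, at x -20, y +75; behind it a blue housing 58 high, whose steel jaw slides 10 out over the shade's rim, not touching it, as the paddle goes down; red paddle at y -85.
- nest_floor (a point): centre of the floor of the round pocket in the white nest block, 34 above the table; the pocket is 70 in diameter and 8 deep. Axes as the fixture's.
- pedal_pad (a point): centre of the top of the paddle's red pad (50 long x 60 wide); moves with it. Hinge along the fixture's y, about 101 behind this point at rest and 30 above the table. The pad is 70 above the table at rest and 38 at the stop; going down it moves 7 to the front.
- pedal (a joint): angle of the paddle, rad: 0 at rest (front end up), 0.30 at its stop (level). A spring returns it: about 2.5 N on the pad to start it, 6.5 N at the stop; beyond that the stop is rigid.
- tin: small orange cylinder, 28 in diameter, 30 high, loose on the clamp's base plate between the nest block and the paddle. Origin at the centre of its underside.
- carton: loose cardboard carton 55 x 55 x 60 high; origin at the centre of its underside.
- screwdriver: screwdriver lying on the table; origin near its middle, x along it.
- tape: yellow tape roll lying flat, 90 in diameter, 22 high; origin at the centre of its underside.
- bracket: steel L bracket lying on the table, 140 long, 25 wide, with a 44 high upright end; origin under its middle.
Things that resemble listed ones, but are neither listed nor needed, are in the scene too. There is more than one size of the silver_shade; the one meant has the size given above.

How it is judged:
By the outcome, as a careful person would: the job done as asked, in the order asked, and still so for the second after the job is handed in, with the robot touching nothing.
It also fails if it takes over 56 s, if anything falls off the work surface, if the arm or the gripper's body presses on something with over 40 N, if the wrist force passes 120 N, or if a joint passes its speed limit or range.

## Working session

There is one attempt and no reset: what is moved stays moved. The work goes in short steps, Python scripts to look and compute and a tool call to move; the robot and the scene stay as the last step left them, time stands still between calls to the robot, and variables do not carry over. Pictures are saved under pics/ and viewed, at most 10 in all, crops included, and the job is handed in when it is done.

Besides the shell and the picture viewer there is one more tool, called after "Call:" in YAML: its name, and indented under it one key for each argument. step_arm: Moves the arm, as the interface text tells. Its arguments: {"type":"object","properties":{"moves":{"type":"string"},"force":{"type":"number"}},"required":["moves"]}

```bash
mkdir -p pics; ls
cat > h.py <<'E'
import numpy as np, cv2
from scipy.spatial.transform import Rotation as R
from plant import telemetry, eyes
def save(names):
    for n in names:
        s=telemetry.observe(); d=eyes.snapshot(n)
        d['tcp_pos']=s['tcp_pos']; d['tcp_rot']=s['tcp_rot']
        np.save(f'{n}.npy',d,allow_pickle=True); cv2.imwrite(f'pics/{n}_{s["time_s"]:.2f}.png',d['frame'])
        print(n,s['time_s'],d['frame'].shape)
def load(n): return np.load(f'{n}.npy',allow_pickle=True).item()
def camT(d): # world_from_camera
    T=np.eye(4)
    if 'rvec' in d:
        A=cv2.Rodrigues(np.array(d['rvec'],float))[0]; T[:3,:3]=A.T; T[:3,3]=-A.T@np.array(d['tvec'],float).ravel(); return T
    T[:3,:3]=R.from_quat(d['tcp_rot']).as_matrix(); T[:3,3]=d['tcp_pos']
    return T@np.array(d['tool_from_camera'])
def slopes(d,uv):
    K=np.array(d['mtx']); p=(np.atleast_2d(uv)-K[:2,2])/[K[0,0],K[1,1]]
    q=p.copy()
    for _ in range(20): q=p/(1+d['k1']*(q**2).sum(1,keepdims=True))
    return q
def onplane(d,uv,z):
    T=camT(d); q=slopes(d,uv); r=np.c_[q,np.ones(len(q))]@T[:3,:3].T; o=T[:3,3]
    return o+r*((z-o[2])/r[:,2])[:,None]
def bydepth(d,uv):
    uv=np.atleast_2d(uv); z=np.array([d['range_z'][int(v),int(u)] for u,v in uv]); q=slopes(d,uv)
    P=np.c_[q*z[:,None],z]; T=camT(d); return P@T[:3,:3].T+T[:3,3]
def cloud(d):
    v,u=np.mgrid[0:480,0:640]; uv=np.c_[u.ravel(),v.ravel()].astype(float)
    return bydepth(d,uv).reshape(480,640,3)
def proj(d,P):
    T=np.linalg.inv(camT(d)); c=np.atleast_2d(P)@T[:3,:3].T+T[:3,3]; q=c[:,:2]/c[:,2:]
    q=q*(1+d['k1']*(q**2).sum(1,keepdims=True)); K=np.array(d['mtx']); return q*[K[0,0],K[1,1]]+K[:2,2]
E
python3 - <<'E'
from h import *
save(['scene','side','wrist'])
for n in ['scene','side','wrist']:
    T=camT(load(n)); print(n,T.round(2).tolist(), load(n)['mtx'],load(n)['k1'])
a=np.hstack([cv2.resize(load(n)['frame'],(400,300)) for n in ['side','wrist']])
cv2.imwrite('pics/sw.png',a)
E
ls pics
```

```text
pics
scene 0.0 (480, 640, 3)
side 0.05 (480, 640, 3)
wrist 0.1 (480, 640, 3)
scene [[0.28, 0.76, -0.59, 1292.43], [0.96, -0.23, 0.16, -186.91], [-0.01, -0.61, -0.79, 1071.88], [0.0, 0.0, 0.0, 1.0]] [[469.02543658   0.         332.90991551]
 [  0.         469.02543658 242.7650769 ]
 [  0.           0.           1.        ]] -0.05573312128830794
side [[-0.9, -0.33, 0.29, 205.19], [-0.44, 0.66, -0.61, 709.23], [0.01, -0.68, -0.74, 894.08], [0.0, 0.0, 0.0, 1.0]] [[520.97381446   0.         312.81441586]
 [  0.         520.97381446 240.12971069]
 [  0.           0.           1.        ]] 0.028935587771739248
wrist [[1.0, -0.0, -0.0, 626.49], [-0.0, -0.97, -0.26, 70.92], [-0.0, 0.26, -0.97, 383.04], [0.0, 0.0, 0.0, 1.0]] [[390.96937043   0.         325.8264252 ]
 [  0.         390.96937043 239.38504857]
 [  0.           0.           1.        ]] -0.07592600121976754
scene_0.00.png
side_0.05.png
sw.png
wrist_0.10.png
```

View pics/scene_0.00.png

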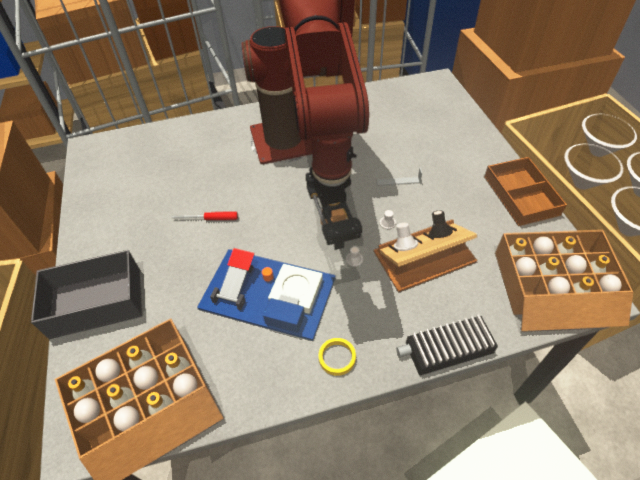

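View pics/side_0.05.png

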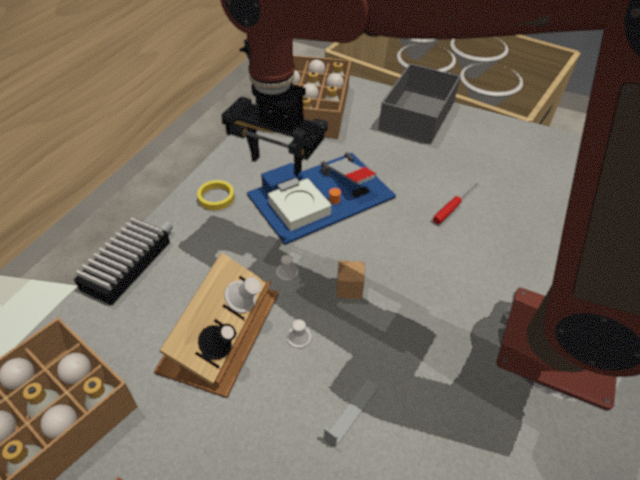

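The scene view shows the blue clamp around (268,290), with the nest at (295,288) and the red pad at (240,260). The rack is at (425,255), with the silver shade's neck at (404,230) and the black one at (438,215). Two loose silver decoys lie on the table at (389,218) and (355,255). In the side view the silver shade on the rack is at (243,292), the black at (216,340), the carton at (350,280) and the bracket at (350,415).

```bash
cat > m.py <<'E'
from h import *
out={}
for n in ['scene','side']:
    d=load(n); C=cloud(d); hsv=cv2.cvtColor(d['frame'],cv2.COLOR_BGR2HSV); H,S,V=[hsv[...,i].astype(int) for i in range(3)]
    ok=(d['range_z']>0)&(C[...,2]>8)&(C[...,2]<130)&(C[...,0]>300)&(C[...,0]<950)&(abs(C[...,1])<450)
    masks={'blue':(H>100)&(H<125)&(S>150),'red':((H<6)|(H>174))&(S>180)&(V>120),'orange':(H>6)&(H<15)&(S>190)&(V>150),'wood':(H>8)&(H<25)&(S>80),'white':(S<50)&(V>150)}
    for k,m in masks.items():
        m=(m&ok).astype(np.uint8); N,L,st,ce=cv2.connectedComponentsWithStats(m)
        for i in range(1,N):
            if st[i,4]>40:
                P=C[L==i]; print(n,k,st[i].tolist(),'med',np.median(P,0).round(0),'lo',np.percentile(P,3,0).round(0),'hi',np.percentile(P,97,0).round(0))
d=load('side'); s=d['frame'][150:400,150:410]; cv2.imwrite('pics/c1.png',cv2.resize(s,None,fx=2.3,fy=2.3,interpolation=cv2.INTER_CUBIC))
E
python3 m.py
```

```text
scene blue [199, 251, 71, 74, 1203] med [ 615. -278.   12.] lo [ 478. -348.    9.] hi [ 682. -202.   16.]
scene red [206, 212, 31, 8, 184] med [ 312. -254.   21.] lo [ 301. -300.   11.] hi [ 325. -218.   29.]
scene red [228, 249, 25, 21, 341] med [ 523. -228.   69.] lo [ 497. -256.   61.] hi [ 551. -202.   76.]
scene wood [331, 208, 15, 14, 159] med [440.  65.  59.] lo [419.  44.  38.] hi [455.  84.  64.]
scene wood [374, 220, 103, 71, 3318] med [641. 260.  38.] lo [558. 148.   8.] hi [687. 383.  93.]
scene wood [501, 254, 39, 77, 1328] med [845. 432.  53.] lo [732. 411.  12.] hi [908. 449.  89.]
scene wood [262, 268, 11, 13, 105] med [ 569. -169.   39.] lo [ 550. -180.   15.] hi [ 576. -158.   46.]
scene wood [158, 319, 65, 128, 3181] med [ 879. -410.   61.] lo [ 671. -448.   20.] hi [ 928. -354.   92.]
scene wood [323, 342, 28, 10, 55] med [803. -44.  12.] lo [797. -79.   8.] hi [826. -21.  19.]
scene wood [320, 364, 33, 12, 61] med [875. -70.  14.] lo [850. -99.   8.] hi [880. -33.  21.]
scene white [381, 210, 13, 17, 125] med [471. 208.  25.] lo [454. 195.   9.] hi [481. 225.  47
[... 3792 characters left out ...]
[852. 227.  36.] hi [931. 241.  54.]
side white [94, 254, 32, 14, 72] med [891. 255.  52.] lo [852. 244.  36.] hi [928. 258.  54.]
side white [88, 259, 32, 15, 78] med [893. 272.  52.] lo [851. 262.  37.] hi [929. 275.  55.]
side white [82, 265, 33, 15, 82] med [891. 289.  52.] lo [851. 279.  37.] hi [926. 292.  55.]
side white [76, 270, 33, 16, 85] med [892. 306.  52.] lo [851. 297.  38.] hi [930. 309.  55.]
side white [225, 278, 36, 34, 551] med [591. 222.  79.] lo [555. 194.  51.] hi [619. 245. 112.]
side white [292, 320, 13, 11, 112] med [465. 216.  44.] lo [454. 206.  39.] hi [475. 227.  47.]
side white [222, 326, 12, 12, 112] med [551. 320. 106.] lo [544. 311. 101.] hi [560. 330. 111.]
```

View pics/sw.png

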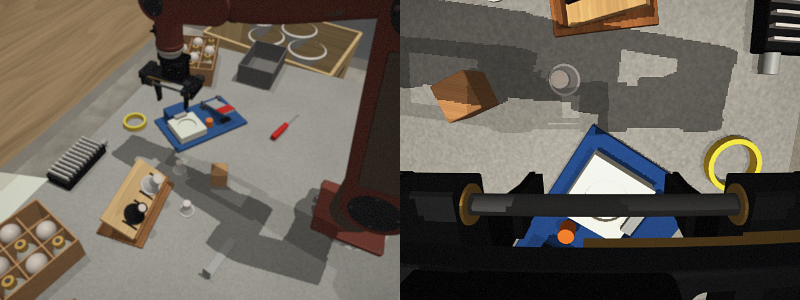

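The combined view shows the wrist camera seeing the carton at the left, the small decoy shade at the centre, the rack at the top, and the nest and tin below the fingers.

```bash
cat > m2.py <<'E'
from h import *
for n in ['scene','side']:
    d=load(n); C=cloud(d); hsv=cv2.cvtColor(d['frame'],cv2.COLOR_BGR2HSV); H,S,V=[hsv[...,i].astype(int) for i in range(3)]
    def box(lo,hi): return (d['range_z']>0)&np.all((C>lo)&(C<hi),axis=2)
    # rack face: wood, ransac-ish plane
    P=C[(H>8)&(H<25)&(S>80)&box([520,120,38],[720,420,110])]
    g=np.ones(len(P),bool); best=None
    rng=np.random.default_rng(0)
    for _ in range(300):
        a,b,c=P[rng.choice(len(P),3,False)]; nn=np.cross(b-a,c-a); l=np.linalg.norm(nn)
        if l<1e-6: continue
        nn/=l; nn*=np.sign(nn[2]); 
        if abs(nn[2]-np.cos(np.radians(32)))>.06: continue
        k=(abs((P-a)@nn)<2).sum()
        if best is None or k>best[0]: best=(k,nn,a)
    if best:
        k,nn,a=best; Q=P[abs((P-a)@nn)<2.5]; c=Q.mean(0); nn=np.linalg.svd(Q-c)[2][2]; nn*=np.sign(nn[2])
        print(n,'rack plane n',len(P),k,nn.round(3),'tilt',np.degrees(np.arccos(nn[2])).round(1),'az',np.degrees(np.arctan2(nn[1],nn[0])).round(1),'d',(c@nn).round(1))
    # discs: bright pixels
    for nm,lo,hi in [('silver',[540,180,95],[580,240,120]),('black',[530,295,95],[575,345,120])]:
        m=((V>170)&(S<60)&box(lo,hi)).astype(np.uint8); N,L,st,ce=cv2.connectedComponentsWithStats(m)
        for i in range(1,N):
            if st[i,4]>20: print(n,nm,'disc',st[i],ce[i].round(1),np.median(C[L==i],0).round(1))
    # nest
    m=((V>140)&(S<60)&box([555,-180,38],[700,-35,45])).astype(np.uint8); v,u=np.nonzero(m)
    w=onplane(d,np.c_[u,v].astype(float),42)[:,:2].astype(np.float32); r=cv2.minAreaRect(w); print(n,'nest',r)
    m=(((H<6)|(H>174))&(S>150)&box([480,-280,40],[570,-180,85])).astype(np.uint8); v,u=np.nonzero(m)
    print(n,'pad',cv2.minAreaRect(C[m>0][:,:2].astype(np.float32)),C[m>0].mean(0))
    m=((H>100)&(H<125)&(S>130)&box([440,-380,8],[780,0,16])).astype(np.uint8); print(n,'base',cv2.minAreaRect(C[m>0][:,:2].astype(np.float32)))
    m=(H>5)&(H<18)&(S>100)&box([530,-195,15],[590,-145,60]); Q=C[m]; print(n,'tin',Q.min(0).round(),Q.max(0).round(),Q.mean(0).round())
a=[]
for n,(x,y) in [('scene',(360,180)),('side',(180,250))]:
    a.append(cv2.resize(load(n)['frame'][y:y+120,x:x+120],(400,400),interpolation=cv2.INTER_CUBIC))
b=[]
for n,(x,y) in [('scene',(195,240)),('side',(245,140))]:
    b.append(cv2.resize(load(n)['frame'][y:y+100,x:x+200],(400,200),interpolation=cv2.INTER_CUBIC))
cv2.imwrite('pics/crops.png',np.vstack([np.hstack(a),np.hstack(b)]))
E
python3 m2.py
```

```text
scene rack plane n 1660 996 [-0.52  -0.061  0.852] tilt 31.6 az -173.3 d -276.3
scene silver disc [396 222  13   9  78] [402.3 225.7] [570.1 206.5 108.1]
scene black disc [434 210   8   5  29] [437.5 211.9] [551.2 317.1 107.5]
scene nest ((626.8012084960938, -106.56300354003906), (111.36900329589844, 111.78226470947266), 57.25209045410156)
scene pad ((522.3301391601562, -228.482421875), (62.4654541015625, 49.1494255065918), 57.34556579589844) [ 523.45046959 -228.3223886    68.82198587]
scene base ((604.524658203125, -180.70816040039062), (316.86065673828125, 196.39398193359375), 57.166587829589844)
scene tin [ 547. -181.   16.] [ 577. -157.   48.] [ 566. -169.   36.]
side rack plane n 5061 3213 [-0.521 -0.064  0.851] tilt 31.7 az -173.0 d -280.0
side silver disc [245 278  16  15 186] [252.2 285.1] [565.  212.3 105.8]
side black disc [222 327  11  11 102] [227.2 331.9] [551.1 320.7 105.9]
side nest ((630.1858520507812, -102.16909790039062), (110.65824127197266, 124.54913330078125), 56.90134048461914)
side pad ((519.8596801757812, -223.24636840820312), (61.63970947265625, 46.349876403808594), 61.53984832763672) [ 520.83940168 -222.14471787   68.08074208]
side base ((601.8168334960938, -172.4822998046875), (318.41265869140625, 200.72874450683594), 57.538970947265625)
side tin [ 548. -177.   16.] [ 573. -148.   43.] [ 559. -159.   34.]
```

View pics/crops.png

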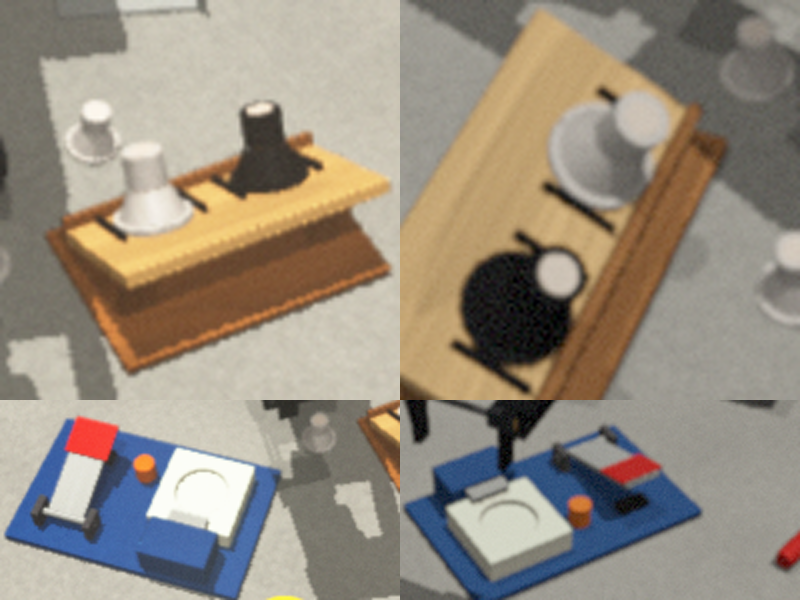

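The crops show the silver shade between the ribs at the left end of the rack in the scene view, its neck tilted to the robot side. The black shade is next to it. The nest block has the pocket, with the retracted jaw at its rear edge, and the tin sits between the nest and the paddle.

```bash
cat >> h.py <<'E'
def delta(p,Rm,cur=None):
    s=telemetry.observe() if cur is None else cur
    A=R.from_quat(s['tcp_rot']).as_matrix(); A2=A.T@Rm
    return (A.T@(np.array(p)-s['tcp_pos'])).round(1), np.degrees(R.from_matrix(A2).as_rotvec()).round(1)
def toolR(z,yref): # tool z along z, y nearest yref
    z=np.array(z)/np.linalg.norm(z); y=np.array(yref)-np.dot(yref,z)*z; y/=np.linalg.norm(y); return np.c_[np.cross(y,z),y,z]
E
python3 - <<'E'
from h import *
s=telemetry.observe(); A=R.from_quat(s['tcp_rot']).as_matrix(); print(A.round(3)); print(load('wrist')['tool_from_camera'])
n=np.array([-.521,-.063,.851]); n/=np.linalg.norm(n)
Rt=toolR(-n,A[:,1])
print(delta(np.array([566.1,210.7,103.9])+120*n,Rt))
print(delta([566.1,210.7,103.9],Rt)); print(Rt.round(3))
E
```

```text
[[ 0.     1.    -0.002]
 [ 1.    -0.     0.   ]
 [ 0.    -0.002 -1.   ]]
[[-6.40062139e-04 -9.66022129e-01 -2.58458577e-01  7.08922271e+01]
 [ 9.99999640e-01 -4.74147896e-04 -7.04269717e-04  1.76850639e+00]
 [ 5.57792541e-04 -2.58458935e-01  9.66022085e-01 -1.36474973e+02]
 [ 0.00000000e+00  0.00000000e+00  0.00000000e+00  1.00000000e+00]]
(array([ 203.1, -120.9,   40.8]), array([-31.5,   4.1,   1.2]))
(array([210.6, -58.2, 142.9]), array([-31.5,   4.1,   1.2]))
[[ 0.     0.853  0.521]
 [ 0.997 -0.039  0.063]
 [ 0.074  0.52  -0.851]]
```

Call:
step_arm:
  moves: "25 -15 5 0 0 0 87;25 -15 5 0 0 0 87;25 -15 5 0 0 0 87;25 -15 5 0 0 0 87;25 -15 5 0 0 0 87;26 -15 5 0 0 0 87;26 -15 5 0 0 0 87;26 -16 6 0 0 0 87;0 0 0 -4 0.5 0.1 87;0 0 0 -4 0.5 0.1 87;0 0 0 -4 0.5 0.1 87;0 0 0 -4 0.5 0.2 87;0 0 0 -4 0.5 0.2 87;0 0 0 -4 0.5 0.2 87;0 0 0 -4 0.5 0.2 87;0 0 0 -3.5 0.6 0.2 87;0 0 0 0 0 0 87;0 0 0 0 0 0 87"

```text
time_s: 1.95
tcp_pos: [503.7, 203.0, 206.5]
tcp_rot: [0.688, 0.673, 0.217, 0.166]
force: [0.7, 0.2, -0.2]
grip_width: 87.3
grip_force: 0.0
```

Run:
```python
from h import *
save(['wrist']); d=load('wrist'); C=cloud(d); 
T=np.eye(4); A=R.from_quat(d['tcp_rot']).as_matrix()
L=(C-d['tcp_pos'])@A   # tool coords
ok=d['range_z']>0
hsv=cv2.cvtColor(d['frame'],cv2.COLOR_BGR2HSV)
# disc: nearest surface around axis
m=ok&(np.hypot(L[...,0],L[...,1])<35)&(L[...,2]>95); P=L[m]; 
zt=np.percentile(P[:,2],3); print('top z',zt)
t=m&(abs(L[...,2]-zt)<4); N,lab,st,ce=cv2.connectedComponentsWithStats(t.astype(np.uint8)); i=1+st[1:,4].argmax()
c,_=cv2.findContours((lab==i).astype(np.uint8),cv2.RETR_EXTERNAL,cv2.CHAIN_APPROX_NONE); print(st[i],'ell',cv2.fitEllipse(c[0]))
print('disc tool', L[lab==i].mean(0),L[lab==i].min(0),L[lab==i].max(0))
w=ok&(hsv[...,0]>8)&(hsv[...,0]<25)&(hsv[...,1]>80)&(abs(L[...,2]-zt-62)<8); P=L[w]
cc,_,_,_=np.linalg.lstsq(np.c_[P[:,:2],np.ones(len(P))],P[:,2],rcond=None); print('face plane z=ax+by+c',cc,len(P))
cv2.imwrite('pics/w1.png',d['frame'])
```

```text
wrist 1.95 (480, 640, 3)
top z 117.52340941747855
[ 302  218   50   48 1867] ell ((326.259765625, 241.47573852539062), (47.33502960205078, 48.539119720458984), 87.9394302368164)
disc tool [  1.2543495    1.25789552 118.51944503] [-15.73865537 -15.20467188 116.01144553] [ 17.38903621  17.96657027 121.50301482]
face plane z=ax+by+c [2.75023891e-03 3.66071376e-03 1.80209814e+02] 28611
```

View pics/w1.png

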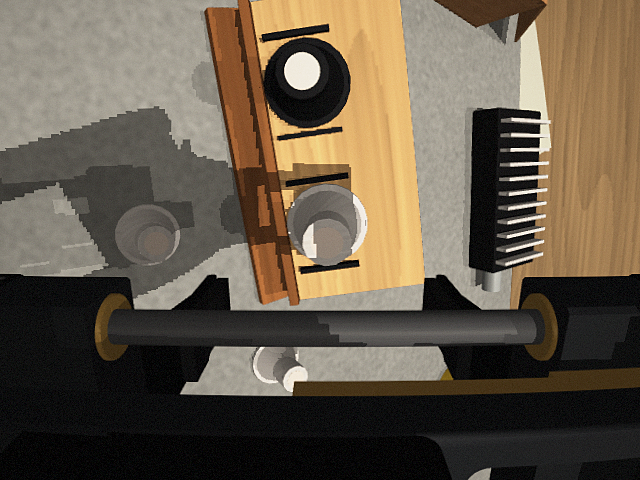

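The wrist view shows the silver disc at (326,241), face-on between the finger openings. It is about 1.2 mm off the tool axis in each direction. The black disc is at (302,71) and the other two silver shades are smaller. I'll advance and grip.

Call:
step_arm:
  moves: "0.6 0.6 15 0 0 0 70;0.6 0.7 15 0 0 0 70;0 0 15 0 0 0 70;0 0 15 0 0 0 70;0 0 15 0 0 0 70;0 0 12 0 0 0 70;0 0 12 0 0 0 70;0 0 10 0 0 0 70;0 0 7 0 0 0 70;0 0 5 0 0 0 70;0 0 0 0 0 0 70;0 0 0 0 0 0 70"
  force: 20

```text
time_s: 3.2
tcp_pos: [568.4, 211.8, 104.6]
tcp_rot: [0.688, 0.672, 0.217, 0.167]
force: [-0.5, -0.3, 0.2]
grip_width: 70.2
grip_force: 0.0
```

Call:
step_arm:
  moves: "0 0 0 0 0 0 25;0 0 0 0 0 0 25;0 0 0 0 0 0 25;0 0 0 0 0 0 25;0 0 0 0 0 0 25;0 0 0 0 0 0 25;0 0 0 0 0 0 25;0 0 0 0 0 0 25;0 0 0 0 0 0 25;0 0 0 0 0 0 25"
  force: 20

```text
time_s: 4.2
tcp_pos: [568.2, 211.8, 104.4]
tcp_rot: [0.688, 0.672, 0.217, 0.166]
force: [-3.5, -0.2, 2.6]
grip_width: 33.4
grip_force: 20.0
```

Call:
step_arm:
  moves: "0 0 -4 0 0 0 25;0 0 -6 0 0 0 25;0 0 -8 0 0 0 25;0 0 -12 0 0 0 25;0 0 -15 0 0 0 25;0 0 -15 0 0 0 25;0 0 -15 0 0 0 25;0 0 -15 0 0 0 25;0 0 -15 0 0 0 25;0 0 -15 0 0 0 25;0 0 0 0 0 0 25;0 0 0 0 0 0 25"

```text
time_s: 5.4
tcp_pos: [505.8, 204.3, 207.1]
tcp_rot: [0.688, 0.672, 0.218, 0.167]
force: [-0.4, 0.4, -0.7]
grip_width: 33.4
grip_force: 20.0
```

Run:
```python
from h import *
# vertical pose above the look position near the nest
s=telemetry.observe(); print(s['force'],s['tcp_pos'])
Rt=toolR([0,0,-1],[1,0,0])
for p in ([560,150,260],[600,-190,190]): print(delta(p,Rt))
A=R.from_quat(s['tcp_rot']).as_matrix()
print(delta(s['tcp_pos'],Rt))
```

```text
[-0.35632431  0.38726666 -0.65575872] [505.75490043 204.30061468 207.05138608]
(array([-50.1,  76.1, -20. ]), array([31.6, -4.2, -1.3]))
(array([-394.4,   87.3,   38.8]), array([31.6, -4.2, -1.3]))
(array([0., 0., 0.]), array([31.6, -4.2, -1.3]))
```

Call:
step_arm:
  moves: "0 0 -4 4 -0.5 -0.2 25;0 0 -4 4 -0.5 -0.2 25;0 0 -4 4 -0.5 -0.2 25;0 0 0 4 -0.5 -0.2 25;0 0 0 4 -0.5 -0.2 25;0 0 0 4 -0.5 -0.1 25;0 0 0 4 -0.6 -0.1 25;0 0 0 3.6 -0.6 -0.1 25;0 0 0 0 0 0 25;0 0 0 0 0 0 25"

```text
time_s: 6.4
tcp_pos: [500.1, 203.4, 215.7]
tcp_rot: [0.707, 0.707, -0.002, 0.0]
force: [-0.1, -1.7, -0.1]
grip_width: 33.3
grip_force: 20.0
```

Call:
step_arm:
  moves: "-10 4 0 0 0 0 25;-20 8 0 0 0 0 25;-24 8 0 0 0 0 25;-24 8 0 0 0 0 25;-24 8 0 0 0 0 25;-24 8 0 0 0 0 25;-24 8 0 0 0 0 25;-24 8 0 0 0 0 25;-24 8 0 0 0 0 25;-24 8 0 0 0 0 25;-24 8 0 0 0 0 25;-24 8 0 0 0 0 25;-24 8 0 0 0 0 25;-24 8 3 0 0 0 25;-24 6 3 0 0 0 25;-20 4 4 0 0 0 25;-15 2 5 0 0 0 25;-7 2 5 0 0 0 25;0 0 0 0 0 0 25;0 0 0 0 0 0 25"

```text
time_s: 8.4
tcp_pos: [622.3, -179.7, 197.2]
tcp_rot: [0.707, 0.708, -0.001, -0.0]
force: [-0.3, 0.2, -0.4]
grip_width: 33.4
grip_force: 20.0
```

```bash
python3 - <<'E'
from h import *
save(['wrist']); s=telemetry.observe(); print(s['tcp_pos'],R.from_quat(s['tcp_rot']).as_matrix().round(4).tolist())
E
cp pics/wrist_*.png /tmp/; ls -t pics | head -1
```

```text
wrist 8.4 (480, 640, 3)
[ 622.46832297 -179.48728957  197.56995301] [[-0.0019, 1.0, -0.0019], [1.0, 0.0019, -0.0015], [-0.0015, -0.0019, -1.0]]
wrist_8.40.png
```

View pics/wrist_8.40.png

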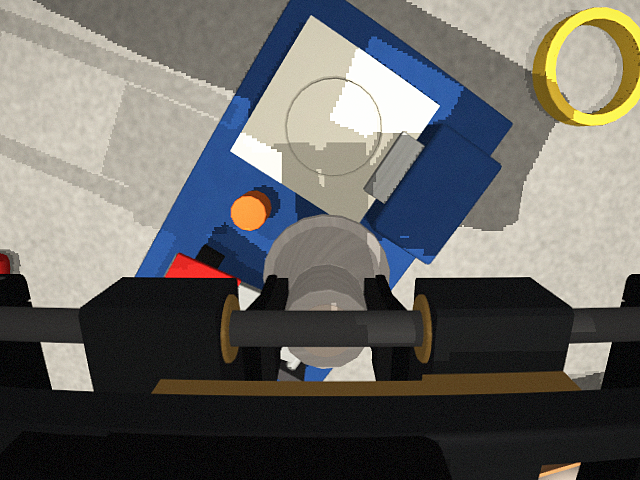

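The view shows the empty pocket circle at (333,126), about 48 px in radius, with the jaw at its lower right. The held shade's rim arc tops out at (326,214), and the tin is at (250,212). I'll measure both in the same image.

```bash
cat > m3.py <<'E'
from h import *
from scipy.optimize import least_squares
def run():
    d=load('wrist'); C=cloud(d); A=R.from_quat(d['tcp_rot']).as_matrix(); L=(C-d['tcp_pos'])@A; ok=d['range_z']>0
    Tt=np.array(d['tool_from_camera']); cam=Tt[:3,3]
    def tplane(uv,z):
        r=np.c_[slopes(d,uv),np.ones(len(uv))]@Tt[:3,:3].T; return (cam+r*((z-cam[2])/r[:,2])[:,None])[:,:2]
    # rim
    print('mouth depth chk', np.percentile(L[ok&(np.hypot(L[...,0],L[...,1])<40)&(L[...,0]>20)&(L[...,2]<75)][:,2],[2,10,50,90,98]).round(1))
    m=(ok&(np.hypot(L[...,0],L[...,1])<42)&(L[...,2]>10)&(L[...,2]<75)&(L[...,0]>0)).astype(np.uint8)
    c=max(cv2.findContours(m,cv2.RETR_EXTERNAL,cv2.CHAIN_APPROX_NONE)[0],key=len)[:,0].astype(float)
    p=tplane(c,59); 
    o=np.array([0.,0]); 
    for _ in range(5):
        a=np.degrees(np.arctan2(p[:,1]-o[1],p[:,0]-o[0])); q=p[(abs(a)<50)&(abs(np.hypot(*(p-o).T)-33)<4)]
        f=least_squares(lambda x:np.hypot(*(q-x[:2]).T)-33,o); o=f.x
    f2=least_squares(lambda x:np.hypot(*(q-x[:2]).T)-x[2],[0,0,33.])
    print('rim centre tool',o.round(2),'res',f.fun.std().round(2),len(q),'free',f2.x.round(2))
    # pocket: depth + edge
    W=C[...,2]; base=ok&(W>38.5)&(W<46); 
    g=cv2.GaussianBlur(cv2.cvtColor(d['frame'],cv2.COLOR_BGR2GRAY),(3,3),0); e=cv2.Canny(g,25,70)
    v,u=np.nonzero(e); uv=np.c_[u,v].astype(float); w=onplane(d,uv,42)[:,:2]
    x0=np.array(w0); best=(0,)
    for dx in np.arange(-12,12.1,1):
        for dy in np.arange(-12,12.1,1):
            k=(abs(np.hypot(*(w-x0-[dx,dy]).T)-35)<1.2).sum()
            if k>best[0]: best=(k,x0+[dx,dy])
    o2=best[1]
    for _ in range(6):
        q=w[abs(np.hypot(*(w-o2).T)-35)<1.5]; f=least_squares(lambda x:np.hypot(*(q-x).T)-35,o2,loss='soft_l1',f_scale=.4); o2=f.x
    f3=least_squares(lambda x:np.hypot(*(q-x[:2]).T)-x[2],[*o2,35.],loss='soft_l1',f_scale=.4)
    print('pocket world',o2.round(2),len(q),f.fun.std().round(2),'free r',f3.x.round(2))
    fl=ok&(np.hypot(C[...,0]-o2[0],C[...,1]-o2[1])<25); tp=ok&(np.hypot(C[...,0]-o2[0],C[...,1]-o2[1])>39)&(np.hypot(C[...,0]-o2[0],C[...,1]-o2[1])<50)&(W>30)&(W<48)
    print('floor z',np.median(W[fl]).round(1),'top z',np.median(W[tp]).round(1))
    rim=d['tcp_pos']+A@np.array([o[0],o[1],59]); print('rim world',rim.round(1),'need world shift',(o2-rim[:2]).round(1),'tool shift', (A.T@np.r_[o2-rim[:2],0]).round(1),'tcp',np.round(d['tcp_pos'],1))
if __name__=='__main__':
    w0=(628,-104); run()
E
python3 m3.py
```

```text
mouth depth chk [-95.1 -92.9 -82.  -60.7  52.4]
rim centre tool [-1.28  1.6 ] res 0.18 99 free [-1.17  1.6  32.9 ]
pocket world [ 628.62 -103.86] 472 0.74 free r [ 628.62 -103.85   35.09]
floor z 33.3 top z 41.3
rim world [ 623.7 -181.   138.2] need world shift [ 4.9 77.2] tool shift [77.2  5.  -0.1] tcp [ 622.3 -179.7  197.2]
```

Call:
step_arm:
  moves: "10 1 0 0 0 0 25;18 1 0 0 0 0 25;18 1 0 0 0 0 25;16 1 0 0 0 0 25;10 1 0 0 0 0 25;5.2 0 0 0 0 0 25;0 0 0 0 0 0 25;0 0 10 0 0 0 25;0 0 16 0 0 0 25;0 0 16 0 0 0 25;0 0 16 0 0 0 25;0 0 14 0 0 0 25;0 0 10 0 0 0 25;0 0 6 0 0 0 25;0 0 4 0 0 0 25;0 0 0 0 0 0 25;0 0 0 0 0 0 25;0 0 0 0 0 0 25"

```text
time_s: 10.25
tcp_pos: [627.8, -103.4, 106.3]
tcp_rot: [0.707, 0.708, -0.001, 0.001]
force: [-0.2, -0.4, -1.0]
grip_width: 33.4
grip_force: 20.0
```

Run:
```python
from h import *
p=[];q=[]
for i in range(6):
    s=telemetry.observe(); p.append(s['tcp_pos']); q.append(R.from_quat(s['tcp_rot']).as_matrix()[:,2]); eyes.snapshot('side')
print(np.round(p,1).tolist(),np.mean(p,0).round(2),np.mean(q,0).round(4))
```

```text
[[627.8, -103.4, 106.3], [627.8, -103.5, 106.3], [627.7, -103.4, 106.2], [627.6, -103.4, 106.0], [627.5, -103.4, 105.9], [627.4, -103.4, 105.8]] [ 627.65 -103.42  106.09] [-7.0e-04 -2.2e-03 -1.0e+00]
```

Call:
step_arm:
  moves: "0.6 -0.2 1 0 0 0 25;0 0 1 0 0 0 25;0 0 1 0 0 0 25;0 0 1 0 0 0 25;0 0 1 0 0 0 25;0 0 1 0 0 0 25;0 0 0 0 0 0 25"

```text
time_s: 11.25
tcp_pos: [626.9, -102.7, 99.2]
tcp_rot: [0.707, 0.708, -0.001, -0.0]
force: [-0.6, -1.1, -0.9]
grip_width: 33.4
grip_force: 20.0
```

Call:
step_arm:
  moves: "0 0 1 0 0 0 25;0 0 1 0 0 0 25;0 0 1 0 0 0 25;0 0 0 0 0 0 25"

```text
time_s: 11.65
tcp_pos: [626.9, -102.7, 96.2]
tcp_rot: [0.707, 0.708, -0.001, -0.0]
force: [0.4, -1.2, -0.9]
grip_width: 33.5
grip_force: 20.0
```

It is inside the pocket with no contact force. I'll continue to the floor.

Call:
step_arm:
  moves: "0 0 1 0 0 0 25;0 0 1 0 0 0 25;0 0 0 0 0 0 25"

```text
time_s: 11.95
tcp_pos: [626.9, -102.7, 94.2]
tcp_rot: [0.707, 0.708, -0.001, -0.0]
force: [-0.0, 0.0, -0.6]
grip_width: 33.2
grip_force: 20.0
```

Call:
step_arm:
  moves: "0 0 0.5 0 0 0 25;0 0 0.5 0 0 0 25;0 0 0 0 0 0 25"

```text
time_s: 12.25
tcp_pos: [627.0, -102.7, 93.4]
tcp_rot: [0.707, 0.708, -0.001, 0.0]
force: [0.3, 0.4, -0.6]
grip_width: 33.6
grip_force: 20.0
```

Call:
step_arm:
  moves: "0 0 0.5 0 0 0 25;0 0 0.3 0 0 0 25;0 0 0 0 0 0 25"

```text
time_s: 12.55
tcp_pos: [627.0, -102.8, 92.6]
tcp_rot: [0.707, 0.708, -0.001, 0.0]
force: [-0.4, -0.2, -1.2]
grip_width: 33.3
grip_force: 20.0
```

Call:
step_arm:
  moves: "0 0 0.4 0 0 0 25;0 0 0 0 0 0 25"

```text
time_s: 12.75
tcp_pos: [627.1, -102.8, 92.3]
tcp_rot: [0.707, 0.708, -0.001, 0.0]
force: [-0.0, -0.9, -0.0]
grip_width: 33.7
grip_force: 20.0
```

Call:
step_arm:
  moves: "0 0 0.4 0 0 0 25;0 0 0 0 0 0 25"

```text
time_s: 12.95
tcp_pos: [627.2, -102.9, 92.2]
tcp_rot: [0.707, 0.708, -0.001, 0.0]
force: [-1.0, -0.2, 1.4]
grip_width: 33.6
grip_force: 20.0
```

Call:
step_arm:
  moves: "0 0 0.4 0 0 0 25;0 0 0 0 0 0 25"

```text
time_s: 13.15
tcp_pos: [627.2, -102.9, 92.1]
tcp_rot: [0.707, 0.708, -0.001, 0.0]
force: [-1.9, -0.3, 4.9]
grip_width: 33.6
grip_force: 20.0
```

Call:
step_arm:
  moves: "0 0 0.3 0 0 0 25;0 0 0 0 0 0 25;0 0 0 0 0 0 25"

```text
time_s: 13.45
tcp_pos: [627.2, -102.9, 92.1]
tcp_rot: [0.707, 0.708, -0.001, 0.0]
force: [-2.9, -0.0, 6.7]
grip_width: 33.6
grip_force: 20.0
```

It is seated on the floor: z has stopped and the force has risen to about 7 N. I'll release gently and go up.

Call:
step_arm:
  moves: "0 0 -0.6 0 0 0 25;0 0 0 0 0 0 36;0 0 0 0 0 0 40;0 0 0 0 0 0 46;0 0 0 0 0 0 52;0 0 0 0 0 0 52;0 0 0 0 0 0 52;0 0 0 0 0 0 52;0 0 -4 0 0 0 52;0 0 -8 0 0 0 52;0 0 -14 0 0 0 52;0 0 -16 0 0 0 52;0 0 -16 0 0 0 52;0 0 -16 0 0 0 52;0 0 -16 0 0 0 52;0 0 -10 0 0 0 52;0 0 0 0 0 0 52"

```text
time_s: 15.15
tcp_pos: [628.4, -102.9, 194.4]
tcp_rot: [0.707, 0.708, -0.0, 0.002]
force: [-0.1, -0.7, -0.2]
grip_width: 51.8
grip_force: 0.0
```

Run:
```python
from h import *
s=telemetry.observe(); print(s['tcp_pos'],s['grip_width'])
save(['scene','side','wrist'])
for n in ['scene','side']:
    d=load(n); C=cloud(d); m=(d['range_z']>0)&(abs(C[...,0]-628)<30)&(abs(C[...,1]+103)<30)&(C[...,2]>80)&(C[...,2]<115); print(n,m.sum(),np.median(C[m],0).round(1),np.percentile(C[m][:,2],[50,90]).round(1))
a=[cv2.resize(load(n)['frame'][y:y+120,x:x+160],(400,300),interpolation=cv2.INTER_CUBIC) for n,x,y in [('scene',190,215),('side',245,120)]]
cv2.imwrite('pics/placed.png',np.vstack([np.hstack(a),np.hstack([cv2.resize(load('wrist')['frame'],(400,300)),np.zeros((300,400,3),np.uint8)])]))
```

```text
[ 628.39946774 -102.89475319  194.36420404] 51.821116399050716
scene 15.15 (480, 640, 3)
side 15.2 (480, 640, 3)
wrist 15.25 (480, 640, 3)
scene 151 [ 631.2 -107.5   95.3] [95.3 98.2]
side 165 [624.1 -96.5  93. ] [93.  95.8]
```

View pics/placed.png

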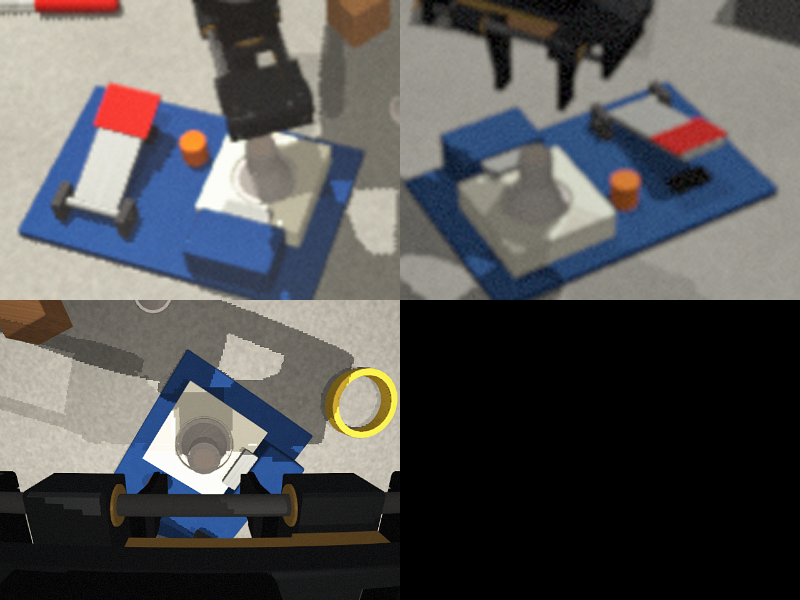

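The shade sits upright in the pocket with its neck top at about z 95, released, and the tin and paddle are undisturbed. Next is the paddle, with its pad centre near (522,-225).

Call:
step_arm:
  moves: "-8 -7 0 0 0 0 0;-16 -14 0 0 0 0 0;-18 -15 0 0 0 0 0;-18 -15 0 0 0 0 0;-18 -15 0 0 0 0 0;-18 -15 0 0 0 0 0;-16 -14 0 0 0 0 0;-10 -11 0 0 0 0 0;0 0 0 0 0 0 0;0 0 10 0 0 0 0;0 0 16 0 0 0 0;0 0 16 0 0 0 0;0 0 16 0 0 0 0;0 0 12 0 0 0 0;0 0 8 0 0 0 0;0 0 4 0 0 0 0;0 0 0 0 0 0 0;0 0 0 0 0 0 0"
  force: 15

```text
time_s: 17.1
tcp_pos: [521.7, -225.1, 110.7]
tcp_rot: [0.707, 0.708, -0.001, 0.001]
force: [-0.5, 0.5, 1.0]
grip_width: 0.6
grip_force: 0.0
```

Call:
step_arm:
  moves: "0 0 4 0 0 0 0;0 0 4 0 0 0 0;0 0 4 0 0 0 0;0 0 3 0 0 0 0;0.4 -0.6 3 0 0 0 0;0.4 -0.6 3 0 0 0 0;0 0 0 0 0 0 0"

```text
time_s: 17.8
tcp_pos: [519.8, -224.0, 88.8]
tcp_rot: [0.707, 0.708, -0.001, -0.0]
force: [-0.8, 1.3, 3.5]
grip_width: 0.6
grip_force: 1.5
```

Call:
step_arm:
  moves: "0.4 -0.6 3 0 0 0 0;0.4 -0.6 3 0 0 0 0;0.4 -0.6 3 0 0 0 0;0.4 -0.6 3 0 0 0 0;0.4 -0.6 3 0 0 0 0;0.4 -0.6 3 0 0 0 0;0 0 0 0 0 0 0"

```text
time_s: 18.5
tcp_pos: [516.8, -222.0, 71.1]
tcp_rot: [0.707, 0.708, -0.001, 0.001]
force: [-0.4, 0.2, 5.6]
grip_width: 0.5
grip_force: 2.5
```

Spring force is as expected. I'll go on to the stop.

Call:
step_arm:
  moves: "0.2 -0.4 2 0 0 0 0;0.2 -0.3 2 0 0 0 0;0.1 -0.2 1.5 0 0 0 0;0 0 1 0 0 0 0;0 0 0 0 0 0 0"

```text
time_s: 19.0
tcp_pos: [516.2, -221.7, 65.2]
tcp_rot: [0.707, 0.707, -0.001, 0.001]
force: [1.3, -0.7, 6.6]
grip_width: 0.4
grip_force: 2.9
```

Call:
step_arm:
  moves: "0 0 0.7 0 0 0 0;0 0 0.7 0 0 0 0;0 0 0 0 0 0 0"

```text
time_s: 19.3
tcp_pos: [516.2, -221.6, 63.9]
tcp_rot: [0.707, 0.708, -0.001, 0.001]
force: [1.0, -0.2, 6.0]
grip_width: 0.3
grip_force: 3.1
```

Call:
step_arm:
  moves: "0 0 0.7 0 0 0 0;0 0 0.5 0 0 0 0;0 0 0 0 0 0 0"

```text
time_s: 19.6
tcp_pos: [516.1, -221.6, 63.2]
tcp_rot: [0.707, 0.708, -0.001, 0.001]
force: [-0.9, 1.3, 9.4]
grip_width: 0.5
grip_force: 5.1
```

Call:
step_arm:
  moves: "0 0 0.4 0 0 0 0;0 0 0.4 0 0 0 0;0 0 0 0 0 0 0"

```text
time_s: 19.9
tcp_pos: [516.2, -221.6, 63.1]
tcp_rot: [0.707, 0.708, -0.001, 0.001]
force: [-3.0, 3.1, 15.3]
grip_width: 0.3
grip_force: 7.5
```

The paddle is at its stop: z is fixed and the force is well above 6.5 N. I'll hold briefly, then raise along the same path.

Call:
step_arm:
  moves: "0 0 0 0 0 0 0;0 0 0 0 0 0 0;0 0 0 0 0 0 0;0 0 0 0 0 0 0;0 0 0 0 0 0 0;-0.2 0.4 -3 0 0 0 0;-0.4 0.6 -3 0 0 0 0;-0.4 0.6 -3 0 0 0 0;-0.4 0.6 -3 0 0 0 0;-0.4 0.6 -3 0 0 0 0;-0.4 0.6 -3 0 0 0 0;-0.4 0.6 -3 0 0 0 0;-0.4 0.6 -4 0 0 0 0;-0.4 0.6 -4 0 0 0 0;-0.4 0.6 -6 0 0 0 0;0 0 -8 0 0 0 0;0 0 -12 0 0 0 0;0 0 -16 0 0 0 0;0 0 -18 0 0 0 0;0 0 -20 0 0 0 0"

```text
time_s: 21.9
tcp_pos: [521.2, -224.7, 171.7]
tcp_rot: [0.707, 0.708, -0.001, 0.0]
force: [-0.1, -0.1, -0.5]
grip_width: 1.0
grip_force: 0.0
```

Call:
step_arm:
  moves: "0 -10 -20 0 0 0 0;0 -20 -15 0 0 0 0;0 -20 -10 0 0 0 0;0 -20 0 0 0 0 0;0 -10 0 0 0 0 0;0 0 0 0 0 0 0;0 0 0 0 0 0 0"

```text
time_s: 22.6
tcp_pos: [441.9, -225.0, 215.8]
tcp_rot: [0.707, 0.707, -0.001, 0.0]
force: [0.7, 0.2, -0.2]
grip_width: 0.2
grip_force: 0.0
```

Run:
```python
from h import *
s=telemetry.observe(); print(s['tcp_pos'],s['force'])
save(['scene','side'])
for n in ['scene','side']:
    d=load(n); C=cloud(d); hsv=cv2.cvtColor(d['frame'],cv2.COLOR_BGR2HSV); H,S,V=[hsv[...,i].astype(int) for i in range(3)]
    ok=d['range_z']>0
    m=ok&(abs(C[...,0]-628)<30)&(abs(C[...,1]+103)<30)&(C[...,2]>80)&(C[...,2]<115); print(n,'shade',m.sum(),np.median(C[m],0).round(1))
    m=ok&((H<6)|(H>174))&(S>150)&np.all((C>[480,-280,20])&(C<[570,-180,85]),axis=2); print(n,'pad',m.sum(),C[m].mean(0).round(1))
    m=(H>5)&(H<18)&(S>100)&ok&np.all((C>[530,-195,15])&(C<[590,-140,60]),axis=2); print(n,'tin',C[m].mean(0).round())
a=[cv2.resize(load(n)['frame'],(400,300),interpolation=cv2.INTER_AREA) for n in ['scene','side']]
b=[cv2.resize(load(n)['frame'][y:y+120,x:x+160],(400,300),interpolation=cv2.INTER_CUBIC) for n,x,y in [('scene',190,215),('side',245,120)]]
cv2.imwrite('pics/end.png',np.vstack([np.hstack(a),np.hstack(b)]))
```

```text
[ 441.87014411 -224.95963816  215.75895835] [ 0.65939555  0.21255768 -0.16466763]
scene 22.6 (480, 640, 3)
side 22.65 (480, 640, 3)
scene shade 163 [ 630.6 -107.2   95.2]
scene pad 384 [ 523.1 -227.9   69.2]
scene tin [ 567. -169.   35.]
side shade 166 [624.9 -96.4  93.2]
side pad 202 [ 520.5 -222.3   68.2]
side tin [ 559. -159.   33.]
```

View pics/end.png

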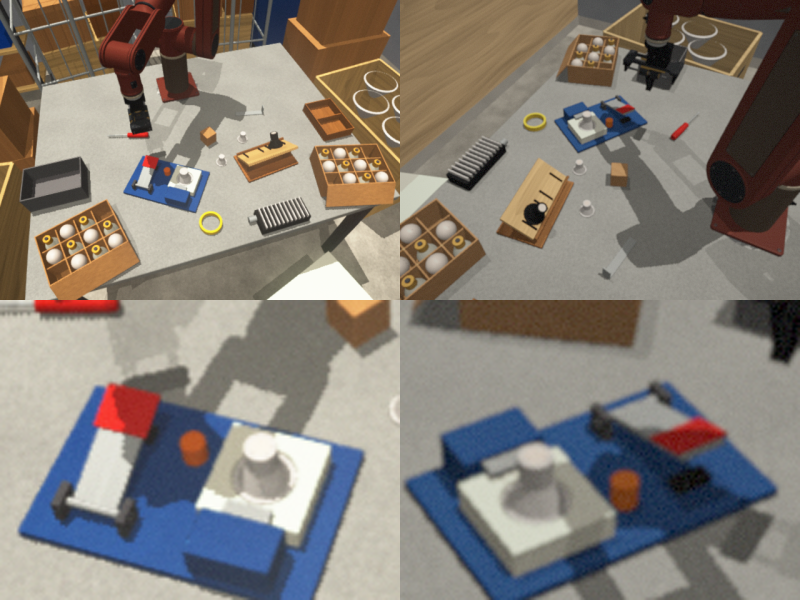

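The final views show the shade upright in the pocket, the paddle back up (pad about z 69), and the tin, black shade and other things unmoved. The arm is clear.

```bash
python3 -c "
from plant import job_done; print(job_done())"
```

```text
the job is handed in; nothing more can be done
None
```

The silver shade is seated rim down in the nest pocket and released, the paddle was then pressed to its stop and came back up, and the job is handed in at about 23 s with the black shade and everything else where it was.

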